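# Click the instrument case shut and lock its catch

### The job

Close the blue instrument case: swing the lid down and press its free edge gently until the spring catch clicks over it and holds it, then swing the cam lever fully round against its stop, parallel to the case's edge, to lock the catch. Do not force the case (keep pushes under about 35 N), and leave the pump bottle, jar, dishes and pencil case around it where they are.

Things in the scene. Friction and masses are not known exactly. Their poses are not given: they have to be found in the camera images.
- case: blue plastic case, 130 (its x) x 200 (y) x 58 mm high, on a soft 20 mm foam mat (225 x 250 mm) that gives by up to 10 mm when pressed, so the whole case sinks. Origin: centre of its underside, 20 mm over the table; x points from hinge side to catch side, z up. A 44 mm wide bracket juts 53 mm from the middle of the catch side, top 55 mm above the origin; it carries catch and lever
- lid (a joint): angle of the hinged lid (blue, 130 x 200 mm, 12 mm thick), rad: 0 shut, grows as the free edge rises; starts part-open, 0.6 to 1.0. The stiff hinge keeps it about where it is left, but a spring lifts it again from near shut unless the catch holds it. The lip meets the catch's ramp at about 0.1; the catch clicks over at about 0.007; the lid's hard stop is just below, at -0.012
- lid_hinge (a point): point on the lid's hinge line, half-way along it; the lid turns about the case's y axis through this point (65 mm behind the case's centre, 60 mm above its underside)
- lid_pad (a point): centre of the ridged thumb pad (30 mm in x, 70 mm in y, 2 mm raised) on the lid's outer face at its free edge, 110 mm from the hinge line, 14 mm off the lid's underside plane; moves with the lid: x along the lid away from the hinge, z out of the outer face. Pressing here takes roughly 12 to 22 N just before the click
- catch (a joint): slide of the steel spring catch, m: 0 at rest, grows as it is pushed away from the lid (up to 0.009). The steel lip on the lid's free edge rides down the catch's ramp, pushes it back about 6 mm, and the catch snaps back over the lip. It cannot give way while the lever is locked
- catch_tip (a point): tip of the catch's hook, a 24 mm wide steel piece standing at the middle of the case's far edge; its top is 12 mm above this point, about 10 mm higher than the shut lid's face
- lever (a joint): angle of the steel cam lever, rad, about an upright axis, counter-clockwise from above: 0 = free (sticks straight out from the case, along the case's x), 1.57 = locked, against its stop (parallel to the case's edge, along the case's +y). Starts between 0 and 0.5; stays where it is left; about 1 N at the knob turns it
- lever_pivot (a point): point on the lever's upright axis, 104 mm from the case's centre along its x, 81 mm above its underside, at the top of the lever's 12 mm wide bar (bar 10 mm deep)
- lever_knob (a point): centre of the black upright knob (18 mm across, 30 mm high, its upper 20 mm standing above the bar) at the lever's end, 75 mm from the axis
- pump: bystander: green pump bottle, 54 mm across, 160 mm high, standing on the table; origin at the centre of its underside
- jar: bystander: glass jar with brass lid, 64 mm across, 85 mm high, standing on the table; origin at the centre of its underside
- dishes: bystander: two stacked clear round dishes, 94 mm across, 31 mm high, standing on the table; origin at the centre of its underside
- pencase: bystander: grey pencil case, 60 x 170 x 36 mm (long along its y), standing on the table; origin at the centre of its underside

How it is judged:
On the way, in this order (a step that is already met when the one before it is completed fails the run):
1. the lid is down and the catch has snapped back over it (value of joint lid below 0.03 rad and value of joint catch below 0.002 m), for 0.2 s.
2. the cam lever is swung round to locked (value of joint lever above 1.4 rad), for 0.2 s.
At the end, for the whole second after the job is handed in: The lid is held down by the catch (lid angle under 0.03 rad, catch back within 2 mm of rest), the lever is within 0.17 rad of its locked stop, and nothing moves or is touched (all of step 1 and value of joint lever above 1.4 rad and velocity of joint lid below 0.05 rad/s).
It fails at once if the case, its lid or lever is pushed with more than 35 N (contact force between any of the fingers, the arm and case above 35 N).
It fails at once if a bystander is moved by more than 30 mm (distance of any of pump, jar, dishes, pencase from where it was at the start of the episode above 0.03 m).
It also fails if it takes over 51 s, if anything falls off the work surface, if the arm or the gripper's body presses on something with over 40 N, if the wrist force passes 120 N, or if a joint passes its speed limit or range.

### The arm

A 6-joint arm with a two-finger parallel gripper is mounted at the origin on the work surface. World frame = base frame: x ahead of the robot, y to its left, z up, the work surface at z = 0. Lengths are in m, angles in rad, forces in N, time in s.
With the tool pointing down it reaches from about 0.35 to 0.85 m from the base axis. Payload 8.1 kg.
Tool frame: the origin (TCP) lies between the finger pads; the fingertips stand 11 mm ahead of it and the grasp point (between the pads) lies 8 mm behind it (robot.tips_ahead is the distance from the TCP to the fingertips, in m); z points along the fingers, y is the line along which they close (so a half turn about z gives the same grasp; the last joint's range is limited). The gripper opens to 93 mm and grips with 3 to 60 N. Pads are 15 mm wide; open, the fingers measure 128 mm over their backs; the gripper's body (75 mm by 188 mm) begins 65 mm behind the grasp point.
Start: joints at [-1.391, 0.13, 1.488, -0, 1.523, -0.085], TCP at [0.157, -0.579, 0.23] pointing down, gripper open.
Joint ranges: [-2.96, 2.96], [-0.89, 2.26], [0.02, 2.5], [-1.34, 4.48], [0, 2.73], [-2.66, 2.66]. Speed limits (rad/s): [2.39, 2.39, 2.79, 3.14, 3.14, 3.14].

### API

Orientations are given as a rotation vector (axis times angle).
In Python, from plant import robot gives the robot as it stands. The module is installed in compiled form; this text tells all that it offers.
- The arm moves only by the tool move_arm, never from a script. Its argument "deltas" is one flat list of numbers, 7 for each row, row after row: the shift along the tool's x, y, z in m, then the turn, a rotation vector about the tool's x, y, z in rad, then the opening, from 0 (shut) to 1 (fully open). A call has 1 to 12 rows; each row is the pose to reach, as a shift and turn from the pose commanded when the call began, along the tool's axes at that moment; what a row does not reach only later rows make up. A row lasts 1/8 s, in which the tool goes at most 62.5 mm and 10.7 degrees, less where a joint would pass 70% of its speed; a pose out of reach is approached as far as the arm can. A call with a gripper value outside its range is refused whole. The fingers move at their own pace and stop on an object; "squeeze" is the grip in N (left out, the last holds). Time passes only in rows, so rows that repeat a pose let the fingers close. It gives the time, the measured TCP pose, the force, the opening and the grip force at its end, in the units of the state.
- robot.read_state(): the state, without advancing time (a new reading comes with each control period).
- robot.read_camera(name): name is "scene" or "top" or "wrist"; returns (picture, depth): 420x560x3 uint8, red, green, blue; 420x560 float32, m along the optical axis (not along the pixel's ray), 0 where there is no reading.
- robot.camera_model(name): a dict with "K" (3x3 intrinsics, pixels), "R" (3x3) and "t" (3): a world point X has camera coordinates R X + t; the wrist camera has in their place "tool_from_camera" (4x4, takes a point from camera to tool coordinates, whose origin is the TCP and whose axes are the flange's). Camera axes: x right, y down, z forward; pixel columns grow to the right and rows downward; lengths in m; the calibration is good to about 2 mm. A picture is of the moment at which its call begins: read the wrist's pose just before it. camera_model takes no time and is no camera call.
- robot.close_job(): hands the job in; it is judged then, once.
Trained networks look in the newest picture that a camera, given by its name, has taken for a name from the list of things; names that differ only in an ending like _2 or _b are one class to them, and where a whole thing is asked for, a point or a joint stands for the part that bears it (a point fixed in the world has none). Each returns a list of dicts, best first, with "confidence" (0 to 1); they miss things now and then, are a little off and sometimes report something else, mostly with a low value. They report only what shows in the picture. A call takes as long as a camera call.
- robot.recognise(camera, label): "uv" ([column, row] in pixels, amid what is visible of it).
The state is a dict: "t": time; "q": joint angles; "dq": joint speeds; "joint_torque": joint torques, N m; "tool_pos": TCP position; "orientation": TCP orientation; "force": force on the tool from outside, world axes, zero at the start; "wrist_torque": the same for the moment, N m; "opening": finger opening in m; "gripper_force": force on a finger pad.
Only numpy, scipy, OpenCV 4.12 (cv2) and the standard library are available. Lean on these libraries where they do the work, as an engineer would, in place of code of your own. Each camera call takes 0.05 s, during which the arm holds its last target. There are 200 camera calls.

## Working session

There is one attempt and no reset: what is moved stays moved. The work goes in short steps, Python scripts to look and compute and a tool call to move; the robot and the scene stay as the last step left them, time stands still between calls to the robot, and variables do not carry over. Pictures are saved under pics/ and viewed, at most 10 in all, crops included, and the job is handed in when it is done.

Besides the shell and the picture viewer there is one more tool, called after "Request:" as name(argument=value, ...) on one line, values as JSON. move_arm: Moves the arm, as the interface text tells. Its arguments: {"type":"object","properties":{"deltas":{"type":"array","items":{"type":"number"}},"squeeze":{"type":"number"}},"required":["deltas"]}

```bash
mkdir -p pics
cat > h.py <<'E'
import numpy as np, cv2
from scipy.spatial.transform import Rotation as Ro
from plant import robot
def world(cam,uv,d):
    m=robot.camera_model(cam); K=np.array(m["K"])
    p=np.linalg.inv(K)@np.array([uv[0],uv[1],1.])*d
    return np.array(m["R"]).T@(p-np.array(m["t"]))
def dep(D,uv,r=2):
    u,v=int(round(uv[0])),int(round(uv[1])); w=D[max(0,v-r):v+r+1,max(0,u-r):u+r+1]; w=w[w>0]
    return float(np.median(w)) if len(w) else 0
E
python3 - <<'E'
from h import *
ims=[]
for c in ("top","scene"):
    im,D=robot.read_camera(c); np.save(c+"_D.npy",D); np.save(c+"_im.npy",im)
    cv2.imwrite(f"pics/{c}0.png",im[:,:,::-1])
    for l in ["case","lid_pad","catch_tip","lever_pivot","lever_knob","pump","jar","dishes","pencase"]:
        r=robot.recognise(c,l)
        for x in r[:2]:
            d=dep(D,x["uv"]); print(c,l,np.round(x["uv"],1),round(x["confidence"],2),np.round(world(c,x["uv"],d),3) if d else None)
print(robot.read_state()["t"],robot.read_state()["orientation"])
E
```

```text
top case [360.6 242.5] 0.97 [ 0.506 -0.086  0.147]
top case [361.3 254.3] 0.38 [ 0.485 -0.089  0.13 ]
top lid_pad [362.5 253. ] 0.81 [ 0.488 -0.091  0.131]
top lever_pivot [364.9 175.6] 0.95 [ 0.67  -0.124  0.001]
top lever_pivot [362.2 253.8] 0.37 [ 0.486 -0.09   0.13 ]
top lever_knob [373.9 178.5] 0.6 [ 0.662 -0.143  0.001]
top pump [258.4 222.3] 0.7 [0.551 0.105 0.128]
top pump [368.3 178.9] 0.59 [ 0.637 -0.114  0.101]
top jar [455.1 239.9] 0.57 [ 0.512 -0.28   0.085]
top dishes [289.9 148.3] 0.8 [0.729 0.043 0.031]
top pencase [444.5 167.7] 0.81 [ 0.673 -0.29   0.036]
top pencase [256.4 226.7] 0.59 [0.543 0.109 0.129]
scene case [212.3 223.9] 0.86 [ 0.516 -0.082  0.053]
scene lid_pad [196.1 197.2] 0.68 [ 0.532 -0.113  0.166]
scene lever_pivot [222.9 252.9] 0.81 [ 0.652 -0.12   0.101]
scene lever_pivot [202.2 193.5] 0.56 [ 0.53  -0.097  0.167]
scene lever_knob [223.1 252.3] 0.56 [ 0.65  -0.119  0.1  ]
scene pump [285.3 195.4] 0.69 [0.569 0.097 0.092]
scene jar [125.5 267. ] 0.8 [ 0.542 -0.299  0.07 ]
scene dishes [309.  269.4] 0.92 [0.746 0.036 0.031]
scene pencase [151.1 325.5] 0.72 [ 0.682 -0.305  0.035]
1.0 [-3.11402864e+00 -4.14673369e-01  2.87772082e-06]
```

View pics/top0.png

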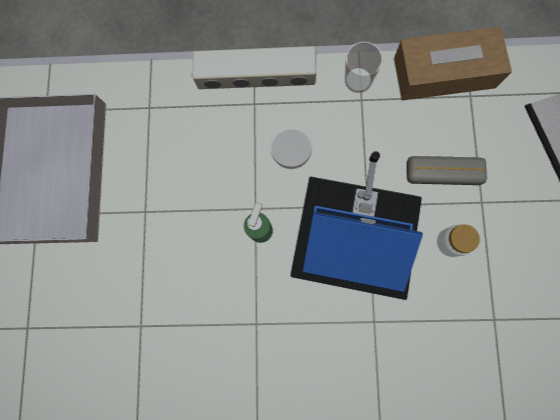

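View pics/scene0.png

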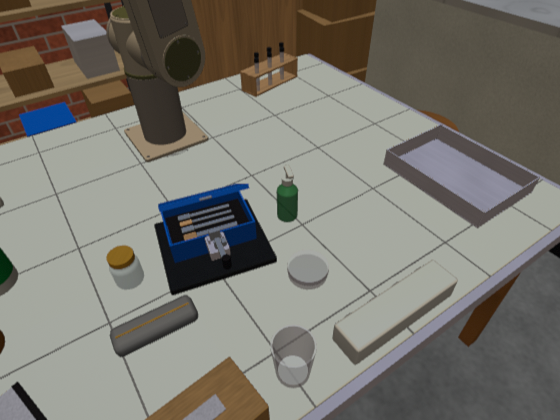

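Run:
```python
from h import *
m=robot.camera_model("top");K=np.array(m["K"]);R=np.array(m["R"]);t=np.array(m["t"])
print("cam pos",-R.T@t)
def cloud(cam):
    D=np.load(cam+"_D.npy");im=np.load(cam+"_im.npy");m=robot.camera_model(cam);K=np.array(m["K"])
    v,u=np.nonzero(D>0);d=D[v,u]
    P=np.linalg.inv(K)@np.vstack([u,v,np.ones_like(u)])*d
    return (np.array(m["R"]).T@(P-np.array(m["t"])[:,None])).T,im[v,u].astype(int),u,v
for c in("top","scene"):
    P,C,u,v=cloud(c)
    # lid: blue, z>0.09, in area
    b=(C[:,2]>C[:,0]+40)&(P[:,2]>0.085)&(abs(P[:,0]-.5)<.2)&(abs(P[:,1]+.1)<.17)
    Q=P[b];n=None
    for _ in range(4):
        A=np.c_[Q[:,:2],np.ones(len(Q))];n,*_=np.linalg.lstsq(A,Q[:,2],rcond=None);r=Q[:,2]-A@n;Q=Q[abs(r)<max(.004,2*r.std())] if 1 else Q
    print(c,len(Q),"slope angle",np.arctan(np.hypot(n[0],n[1])),"dir yaw",np.arctan2(n[1],n[0]),"off",n[2],Q.min(0),Q.max(0),Q.mean(0))
    rect=cv2.minAreaRect(Q[:,:2].astype(np.float32));print(rect)
    # lever/steel: z .085-.125, x>0.6
    s=(P[:,2]>.08)&(P[:,2]<.135)&(P[:,0]>.585)&(P[:,0]<.8)&(abs(P[:,1]+.12)<.1)
    for p,cc,a,bb in list(zip(P[s],C[s],u[s],v[s]))[::max(1,s.sum()//45)]: print(a,bb,np.round(p,3),cc)
```

```text
cam pos [0.43325224 0.02380721 0.94076074]
top 6209 slope angle 0.6532997393170709 dir yaw -0.21472205361551602 off -0.24794581065319612 [ 0.41560822 -0.19212454  0.08695697] [0.55844517 0.02159635 0.17047175] [ 0.48827775 -0.08586273  0.13121541]
((0.48773708939552307, -0.08510754257440567), (0.20012137293815613, 0.10530894249677658), 77.65658569335938)
374 151 [ 0.689 -0.126  0.121] [108 110 109]
371 153 [ 0.686 -0.12   0.119] [124 127 124]
372 154 [ 0.683 -0.121  0.121] [33 31 31]
371 155 [ 0.681 -0.119  0.122] [44 46 43]
370 156 [ 0.681 -0.118  0.113] [90 93 91]
379 156 [ 0.679 -0.135  0.12 ] [58 56 56]
377 157 [ 0.676 -0.131  0.122] [35 32 32]
376 158 [ 0.674 -0.128  0.124] [41 39 36]
376 159 [ 0.673 -0.129  0.121] [22 23 23]
376 160 [ 0.672 -0.13   0.115] [17 18 21]
370 162 [ 0.672 -0.12   0.103] [126 129 126]
372 163 [ 0.67  -0.124  0.101] [113 119 127]
375 164 [ 0.669 -0.13   0.099] [122 129 129]
370 166 [ 0.664 -0.119  0.101] [104 109 113]
373 167 [ 0.661 -0.125  0.103] [114 119 127]
369 169 [ 0.658 -0.117  0.101] [117 120 118]
371 170 [ 0.656 -0.121  0.101] [115 120 128]
37
[... 3063 characters left out ...]
4 111 125]
225 254 [ 0.658 -0.118  0.102] [61 64 71]
227 255 [ 0.678 -0.122  0.121] [22 20 19]
226 256 [ 0.679 -0.125  0.121] [17 15 18]
225 257 [ 0.68  -0.128  0.121] [18 14 16]
223 258 [ 0.679 -0.132  0.119] [17 14 16]
222 259 [ 0.68  -0.135  0.12 ] [12  9 11]
230 259 [ 0.687 -0.121  0.117] [7 7 9]
229 260 [ 0.689 -0.124  0.118] [7 4 5]
228 261 [ 0.69  -0.127  0.118] [6 5 6]
227 262 [ 0.688 -0.129  0.114] [6 7 8]
227 263 [ 0.688 -0.129  0.112] [5 3 5]
227 264 [ 0.689 -0.13   0.109] [7 6 6]
226 265 [ 0.688 -0.132  0.106] [10  8  8]
225 266 [ 0.685 -0.133  0.102] [7 5 6]
224 267 [ 0.686 -0.136  0.101] [7 7 8]
224 268 [ 0.685 -0.136  0.096] [11 12 13]
226 269 [ 0.687 -0.133  0.093] [12 12 14]
```

The top view shows the case (lid centre ~(360,255)) with its lever sticking out to the knob at (375,156). The pump is at (257,225), the jar at (463,240), the dishes at (291,148) and the pencil case at (446,170). Case yaw is about -0.215, the lid is at about 0.65, the hinge is at about (0.444,-0.076,0.08) and the lever is near 0. The measured heights match the given sizes. Next I move above the pad with the fingers shut.

Request:
move_arm(deltas=[0.48,-0.374,0.02,0,0,0.48,0,0.48,-0.374,0.02,0,0,0.48,0,0.48,-0.374,0.02,0,0,0.48,0,0.48,-0.374,0.02,0,0,0.48,0,0.48,-0.374,0.02,0,0,0.48,0,0.48,-0.374,0.02,0,0,0.48,0,0.48,-0.374,0.02,0,0,0.48,0,0.48,-0.374,0.02,0,0,0.48,0,0.48,-0.374,0.02,0,0,0.48,0,0.48,-0.374,0.02,0,0,0.48,0,0.48,-0.374,0.02,0,0,0.48,0,0.48,-0.374,0.02,0,0,0.48,0], squeeze=10)

```text
t: 2.5
tool_pos: [0.5222, -0.0927, 0.2095]
orientation: [3.123, -0.336, -0.001]
force: [-0.3, 0.1, -0.1]
opening: 0.0007
gripper_force: 0.0
```

Request:
move_arm(deltas=[0,0,0.025,0,0,0,0,0,0,0.032,0,0,0,0,0,0,0.036,0,0,0,0,0,0,0.04,0,0,0,0,0.003,0,0.044,0,0,0,0,0.006,0,0.048,0,0,0,0,0.01,0,0.053,0,0,0,0,0.013,0,0.058,0,0,0,0,0.016,0,0.063,0,0,0,0,0.019,0,0.068,0,0,0,0])

```text
t: 3.75
tool_pos: [0.541, -0.0966, 0.1411]
orientation: [-3.123, 0.337, 0.001]
force: [-0.3, -0.8, 3.3]
opening: 0.0007
gripper_force: 1.3
```

Request:
move_arm(deltas=[0.002,0,0.004,0,0,0,0,0.004,0,0.008,0,0,0,0,0.006,0,0.012,0,0,0,0,0.007,0,0.015,0,0,0,0,0.008,0,0.018,0,0,0,0,0.009,0,0.021,0,0,0,0,0.01,0,0.024,0,0,0,0])

```text
t: 4.62
tool_pos: [0.5509, -0.0986, 0.1175]
orientation: [-3.123, 0.337, -0.0]
force: [-2.6, 0.2, 2.3]
opening: 0.0004
gripper_force: 1.4
```

Run:
```python
from h import *
im,D=robot.read_camera("scene"); cv2.imwrite("pics/s1.png",cv2.resize(im[150:300,120:320,::-1],None,fx=4,fy=4))
print(robot.read_state()["force"],robot.read_state()["tool_pos"])
```

```text
[-1.01251625  0.23946117  1.44154283] [ 0.55086392 -0.09859594  0.11711995]
```

View pics/s1.png

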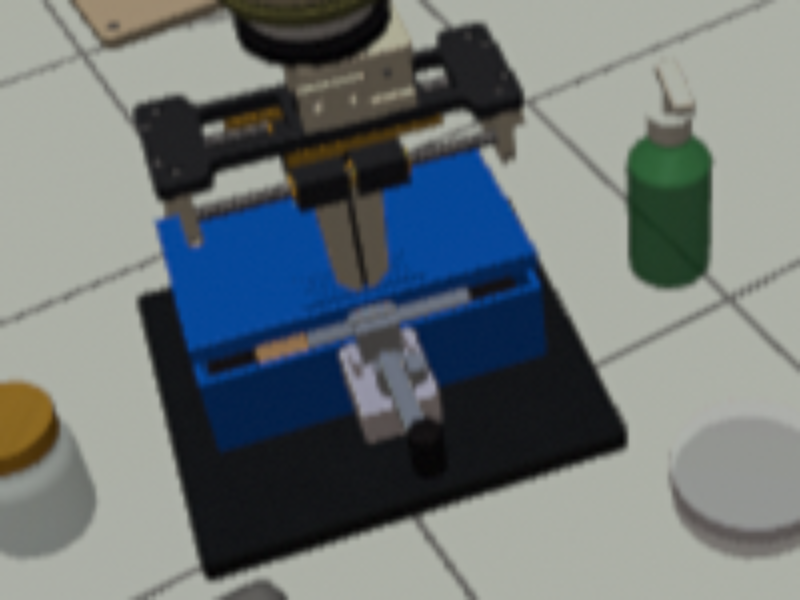

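The crop shows the closed fingers on the ridged pad at about (360,285). The lid is almost down, just in front of the catch at (375,320). Next I press in small steps and watch the force.

Request:
move_arm(deltas=[0,0,0.002,0,0,0,0,0,0,0.004,0,0,0,0,0.001,0,0.006,0,0,0,0,0.001,0,0.006,0,0,0,0])

```text
t: 5.18
tool_pos: [0.5512, -0.0987, 0.112]
orientation: [-3.123, 0.337, 0.002]
force: [-8.5, 2.0, 10.0]
opening: 0.0008
gripper_force: 5.3
```

Request:
move_arm(deltas=[-0.001,0,0.001,0,0,0,0,-0.001,0,0.002,0,0,0,0,-0.001,0,0.003,0,0,0,0,-0.001,0,0.003,0,0,0,0])

```text
t: 5.68
tool_pos: [0.5512, -0.0987, 0.1101]
orientation: [3.123, -0.337, 0.002]
force: [-6.5, 2.2, 11.4]
opening: 0.0005
gripper_force: 6.4
```

Request:
move_arm(deltas=[-0.001,0,0.001,0,0,0,0,-0.001,0,0.002,0,0,0,0,-0.001,0,0.003,0,0,0,0,-0.001,0,0.003,0,0,0,0])

```text
t: 6.18
tool_pos: [0.5513, -0.0987, 0.108]
orientation: [3.123, -0.337, 0.006]
force: [-4.5, 2.3, 13.9]
opening: 0.0003
gripper_force: 7.3
```

Request:
move_arm(deltas=[0,0,0.001,0,0,0,0,0,0,0.002,0,0,0,0,0,0,0.003,0,0,0,0,0,0,0.003,0,0,0,0])

```text
t: 6.68
tool_pos: [0.5515, -0.0988, 0.1054]
orientation: [3.123, -0.337, 0.007]
force: [-5.3, 2.5, 16.3]
opening: 0.0007
gripper_force: 8.5
```

Request:
move_arm(deltas=[0,0,0.001,0,0,0,0,0,0,0.002,0,0,0,0,0,0,0.002,0,0,0,0])

```text
t: 7.05
tool_pos: [0.5517, -0.0988, 0.1036]
orientation: [3.123, -0.337, 0.007]
force: [-5.2, 2.9, 18.2]
opening: 0.0005
gripper_force: 9.2
```

Request:
move_arm(deltas=[0,0,0.001,0,0,0,0,0,0,0.002,0,0,0,0,0,0,0.002,0,0,0,0])

```text
t: 7.42
tool_pos: [0.5523, -0.099, 0.1007]
orientation: [3.123, -0.337, 0.009]
force: [3.1, -0.2, 6.2]
opening: 0.0005
gripper_force: 3.5
```

Request:
move_arm(deltas=[0,0,0.001,0,0,0,0,0,0,0.002,0,0,0,0,0,0,0.002,0,0,0,0])

```text
t: 7.8
tool_pos: [0.5524, -0.099, 0.099]
orientation: [3.123, -0.337, 0.009]
force: [1.9, 0.9, 10.0]
opening: 0.0002
gripper_force: 4.9
```

Request:
move_arm(deltas=[0,0,-0.003,0,0,0,0,0,0,-0.01,0,0,0,0,-0.02,0,-0.04,0,0,0,0,-0.06,0,-0.09,0,0,0,0,-0.12,0,-0.11,0,0,0,0,-0.15,0,-0.11,0,0,0,0,-0.15,0,-0.11,0,0,0,0])

```text
t: 8.68
tool_pos: [0.4021, -0.0662, 0.2069]
orientation: [3.123, -0.337, 0.002]
force: [-0.5, -0.3, 0.3]
opening: 0.0007
gripper_force: 0.0
```

Run:
```python
from h import *
for c in("top","scene"):
    im,D=robot.read_camera(c)
    m=robot.camera_model(c);K=np.array(m["K"]);v,u=np.nonzero(D>0)
    P=(np.array(m["R"]).T@(np.linalg.inv(K)@np.vstack([u,v,np.ones_like(u)])*D[v,u]-np.array(m["t"])[:,None])).T
    C=im[v,u].astype(int)
    b=(C[:,2]>C[:,0]+40)&(P[:,2]>0.075)&(P[:,2]<.14)&(abs(P[:,0]-.51)<.09)&(abs(P[:,1]+.09)<.12)
    Q=P[b];A=np.c_[Q[:,:2],np.ones(len(Q))]
    if len(Q)>20:
        n=np.linalg.lstsq(A,Q[:,2],rcond=None)[0];print(c,len(Q),"slope",n[0]*.977-n[1]*.213,"z mean",Q[:,2].mean(),cv2.minAreaRect(Q[:,:2].astype(np.float32)))
    k=(C.max(1)<60)&(P[:,2]>.108)&(P[:,2]<.135)&(P[:,0]>.62)&(P[:,0]<.72)&(abs(P[:,1]+.12)<.06)
    print("knob",P[k].mean(0),P[k].min(0),P[k].max(0))
    if c=="scene": cv2.imwrite("pics/s2.png",cv2.resize(im[150:300,120:320,::-1],None,fx=4,fy=4))
```

```text
top 4601 slope 0.016001818844541348 z mean 0.0933076334830536 ((0.5079554319381714, -0.08936083316802979), (0.20104312896728516, 0.1326366662979126), 78.26848602294922)
knob [ 0.67844902 -0.12604709  0.11998984] [ 0.67179654 -0.1342734   0.11008473] [ 0.68684069 -0.11790626  0.12467351]
scene 3575 slope -0.02161668836380972 z mean 0.09147264924816252 ((0.5065932869911194, -0.08947404474020004), (0.20043779909610748, 0.13419069349765778), 77.98651885986328)
knob [ 0.68434536 -0.12859761  0.1175603 ] [ 0.67448344 -0.13653937  0.10855625] [ 0.69071356 -0.1198152   0.12286441]
```

View pics/s2.png

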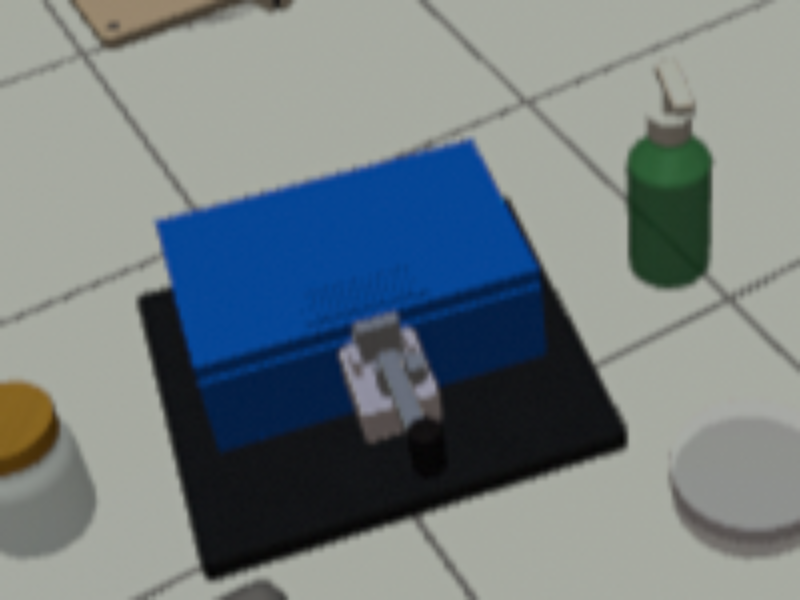

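The lid is shut in the view, tucked under the hook at (377,325). The measured slope is about 0 and the case pose is (0.508,-0.089). The lever is still at about 0 with the knob at (427,440). Next I place the closed fingers beside the knob on the -y side.

Request:
move_arm(deltas=[0.06,0.041,0,0,0,0,0,0.12,0.041,0,0,0,0,0,0.18,0.041,0,0,0,0,0,0.24,0.041,0,0,0,0,0,0.288,0.041,0,0,0,0,0,0.288,0.041,0.03,0,0,0,0,0.288,0.041,0.06,0,0,0,0,0.288,0.041,0.085,0,0,0,0,0.288,0.041,0.092,0,0,0,0,0.288,0.041,0.092,0,0,0,0])

```text
t: 10.02
tool_pos: [0.6759, -0.168, 0.1136]
orientation: [-3.123, 0.337, 0.002]
force: [0.3, -0.2, -0.3]
opening: 0.0005
gripper_force: 0.0
```

Request:
move_arm(deltas=[-0.002,-0.008,0,0,0,0,0,-0.002,-0.015,0,0,0,0,0,0.001,-0.027,0,0,0,-0.15,0,0.003,-0.0385,0,0,0,-0.3,0,0.002,-0.05,0,0,0,-0.45,0])

```text
t: 10.65
tool_pos: [0.6895, -0.1191, 0.116]
orientation: [3.118, 0.376, 0.004]
force: [0.8, -1.8, -0.4]
opening: 0.0004
gripper_force: 0.7
```

Run:
```python
from h import *
im,D=robot.read_camera("scene"); cv2.imwrite("pics/s3.png",cv2.resize(im[150:300,120:320,::-1],None,fx=4,fy=4))
s=robot.read_state();print(s["force"],s["tool_pos"],s["q"])
```

```text
[ 0.64472613  0.07678519 -0.30747791] [ 0.68956334 -0.11741247  0.11592028] [-2.42209995e-01  4.64222642e-01  1.29799502e+00  5.71826415e-04
  1.37728013e+00  1.08020712e+00]
```

View pics/s3.png

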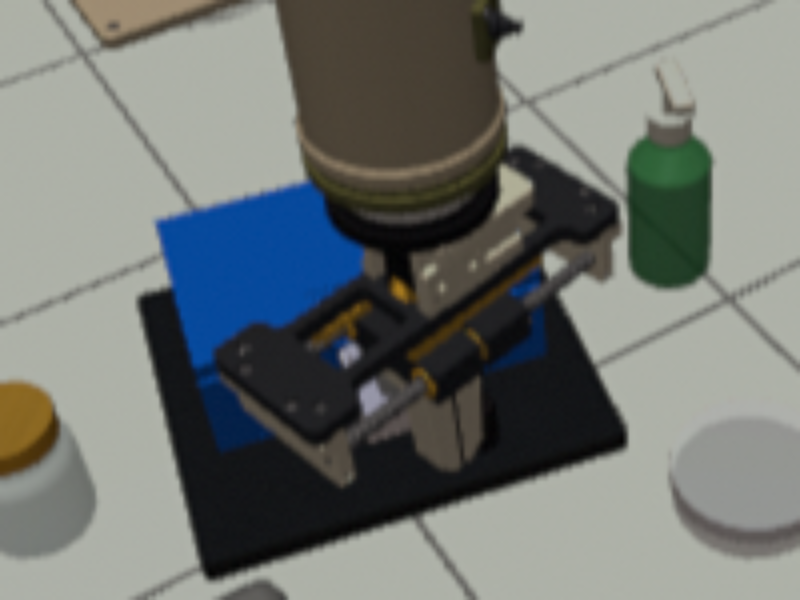

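The fingers at (450,430) are on the knob, with a contact force of about 2 N. I continue the arc.

Request:
move_arm(deltas=[0.003,-0.0115,0,0,0,-0.15,0,0.004,-0.023,0,0,0,-0.3,0,0.004,-0.035,0,0,0,-0.45,0,0.002,-0.047,0,0,0,-0.6,0,-0.002,-0.058,0,0,0,-0.75,0,-0.008,-0.069,0,0,0,-0.9,0,-0.008,-0.069,0,0,0,-0.9,0])

```text
t: 11.58
tool_pos: [0.6648, -0.0536, 0.1156]
orientation: [2.65, 1.686, 0.001]
force: [0.2, -0.5, -1.2]
opening: 0.0003
gripper_force: 0.0
```

Request:
move_arm(deltas=[0.002,-0.0075,0,0,0,-0.1,0,0.004,-0.012,0,0,0,-0.16,0,0.004,-0.017,0,0,0,-0.22,0,0.004,-0.017,0,0,0,-0.22,0])

```text
t: 12.08
tool_pos: [0.6513, -0.0437, 0.1152]
orientation: [2.452, 1.963, 0.001]
force: [-0.7, -0.9, 0.2]
opening: 0.0004
gripper_force: 0.1
```

Now I push tangentially in small steps until the stop is felt.

Request:
move_arm(deltas=[0,-0.002,0,0,0,0,0,0,-0.004,0,0,0,0,0,0,-0.004,0,0,0,0,0])

```text
t: 12.45
tool_pos: [0.647, -0.0427, 0.1147]
orientation: [2.449, 1.968, 0.0]
force: [1.1, -0.3, 0.3]
opening: 0.0006
gripper_force: 0.5
```

Request:
move_arm(deltas=[0,-0.002,0,0,0,0,0,0,-0.004,0,0,0,0,0,0,-0.004,0,0,0,0,0])

```text
t: 12.82
tool_pos: [0.6452, -0.0423, 0.1152]
orientation: [2.445, 1.966, 0.005]
force: [11.1, -1.4, -5.5]
opening: 0.0005
gripper_force: 5.7
```

The force jumped to 11 N at the stop. I back off and check.

Request:
move_arm(deltas=[0,0.004,0,0,0,0,0,0,0.015,0,0,0,0,0,0,0.025,-0.03,0,0,0,0,0,0.03,-0.08,0,0,0,0,0,0.03,-0.12,0,0,0,0,0.05,-0.03,-0.14,0,0,0,0,0.05,-0.09,-0.14,0,0,0,0,0.05,-0.15,-0.14,0,0,0,0,0.05,-0.21,-0.14,0,0,0,0,0.05,-0.25,-0.14,0,0,0,0,0.05,-0.25,-0.14,0,0,0,0])

```text
t: 14.2
tool_pos: [0.4078, 0.0612, 0.255]
orientation: [2.447, 1.97, 0.001]
force: [1.0, 0.2, 0.1]
opening: 0.0003
gripper_force: 0.0
```

Run:
```python
from h import *
im,D=robot.read_camera("scene"); cv2.imwrite("pics/s4.png",cv2.resize(im[150:300,120:320,::-1],None,fx=4,fy=4))
for c in("top","scene"):
    im,D=robot.read_camera(c)
    m=robot.camera_model(c);K=np.array(m["K"]);v,u=np.nonzero(D>0)
    P=(np.array(m["R"]).T@(np.linalg.inv(K)@np.vstack([u,v,np.ones_like(u)])*D[v,u]-np.array(m["t"])[:,None])).T
    C=im[v,u].astype(int)
    k=(C.max(1)<60)&(P[:,2]>.108)&(P[:,2]<.13)&(P[:,0]>.58)&(P[:,0]<.72)&(abs(P[:,1]+.06)<.08)
    p=P[k].mean(0);print("knob",p,k.sum(),"angle",np.arctan2(p[1]+.1116,p[0]-.6096)+.213)
```

```text
knob [ 0.62221361 -0.03780136  0.12023075] 71 angle 1.614512921363235
knob [ 0.62726456 -0.03999154  0.11724965] 64 angle 1.5419424199978755
```

View pics/s4.png

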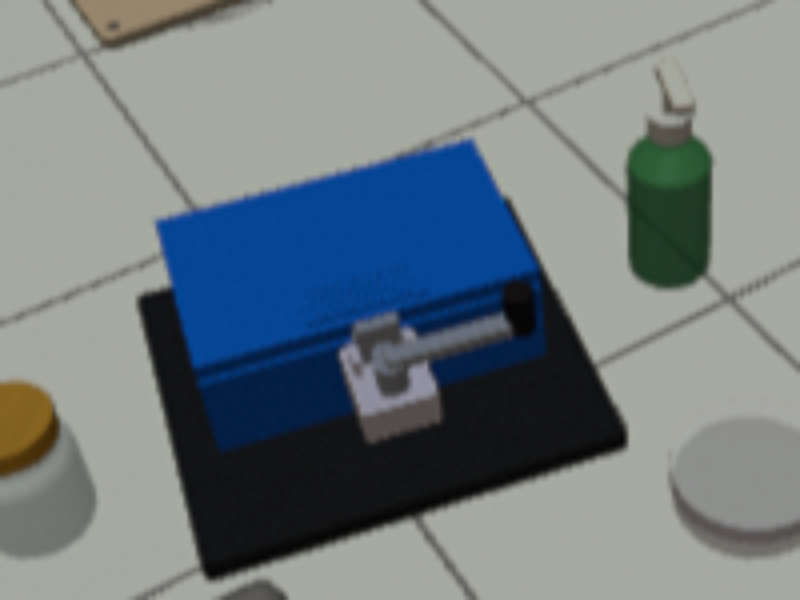

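The lever now lies parallel to the case edge with its knob at (518,305), at an angle of about 1.57. The lid is held under the hook, and the neighbouring things have not moved.

```bash
python3 -c "
from h import *
print(robot.close_job())"
```

```text
the job is handed in; nothing more can be done
None
```

The case is shut with the catch over the lid's lip and the lever locked against its stop (measured about 1.57 rad). The highest push I read was about 19 N, no bystander seen in the last picture had moved, and the job was handed in at about 14 s; no verdict came back.

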